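Sort the engraver's tools into their trays

TASK

Tidy the metal engraver's bench: lay the two flat chisels (dark steel shanks) in the blue tray, the two brass punches in the red tray and the copper plaque in the wooden tray. Each must lie flat on the bottom of its tray, along the tray's longer sides, tools in one tray side by side and not on top of each other. Leave the awl and the whetstone where they are, and let go of everything.

Things in the scene. Friction and masses are not known exactly. Their poses are not given: they have to be found in the camera images.
- chisel_wide: wide flat chisel, lying down: dark steel shank 14 x 14 mm square, from 50 mm behind to 30 mm ahead of the origin, then a bright steel blade 30 mm long, 32 mm wide and 6 mm thick; 110 mm long in all, about 150 g. Origin: at the centre of the shank's cross-section (half height, 7 mm above what it lies on) and near the centre of mass; x along the tool towards the working end, z up as it lies
- chisel_narrow: narrow flat chisel, lying down: the same dark steel 14 x 14 mm shank, from 50 mm behind to 30 mm ahead of the origin, with a bright steel blade 30 mm long, only 18 mm wide and 6 mm thick; 110 mm long in all, about 150 g. Origin: at the centre of the shank's cross-section (half height, 7 mm above what it lies on) and near the centre of mass; x along the tool towards the working end, z up as it lies
- punch_ball: ball-ended punch, lying down: brass shank 14 x 14 mm square and 85 mm long (42.5 mm either way from the origin), then a thin neck and a bright steel ball of 14 mm diameter; reaches 65 mm ahead of the origin; about 140 g. Origin: at the centre of the shank's cross-section (half height, 7 mm above what it lies on) and near the centre of mass; x along the tool towards the working end, z up as it lies
- punch_point: pointed punch, lying down: brass shank 14 x 14 mm square and 85 mm long (42.5 mm either way from the origin), then a brass cone 20 mm long; reaches 62.5 mm ahead of the origin; about 140 g. Origin: at the centre of the shank's cross-section (half height, 7 mm above what it lies on) and near the centre of mass; x along the tool towards the working end, z up as it lies
- plaque: copper plaque, a flat slab 64 x 34 x 8 mm with three small brass studs along its top, about 140 g. Origin: its centre, 4 mm above what it lies on; x along the 64 mm, z up
- tray_blue: blue open rectangular tray, outer 180 x 150 x 22 mm (length x width x height), walls and floor 5 mm thick, so the inside is 170 x 140 mm and 17 mm deep with its floor 5 mm above the work surface; fixed to the table. Origin: centre of its underside, on the work surface; its x axis runs along the 180 mm sides, z up
- tray_red: red open rectangular tray, outer 180 x 150 x 22 mm (length x width x height), walls and floor 5 mm thick, so the inside is 170 x 140 mm and 17 mm deep with its floor 5 mm above the work surface; fixed to the table. Origin: centre of its underside, on the work surface; its x axis runs along the 180 mm sides, z up
- tray_wood: light wooden open rectangular tray, outer 180 x 150 x 22 mm (length x width x height), walls and floor 5 mm thick, so the inside is 170 x 140 mm and 17 mm deep with its floor 5 mm above the work surface; fixed to the table. Origin: centre of its underside, on the work surface; its x axis runs along the 180 mm sides, z up
- awl: white-handled awl, not to be sorted: square white plastic handle 60 x 18 x 18 mm (from 50 mm behind to 10 mm ahead of the origin) and a thin steel spike 5 mm thick reaching 55 mm ahead; about 60 g. Origin: on its underside; x towards the spike
- whetstone: two-layer whetstone, black below and light grey on top, 75 x 28 x 16 mm, about 120 g, not to be sorted. Origin: centre of its underside; x along its length
There are look-alikes about, which are no part of the job. What is shaped like the chisel_narrow but pink is not meant. Leave any purple look-alike of the chisel_wide alone.

How it is judged:
At the end, for the whole second after the job is handed in: Chisels in the blue, punches in the red, plaque in the wooden tray: each between the walls, flat on the floor (height within 4 mm, level within 0.1 rad), its length within 0.3 rad of the tray's longer sides, at rest, released; awl and whetstone within 25 mm of their starts (x of chisel_wide in the frame of tray_blue between -0.038 and 0.038 m and y of chisel_wide in the frame of tray_blue between -0.063 and 0.063 m and z of chisel_wide in the frame of tray_blue between 0.008 and 0.016 m and angle between chisel_wide's own x axis and vertical between 1.47 and 1.67 rad and angle between the x axis of each of chisel_wide, chisel_narrow and the x axis of tray_blue, either way round below 0.3 rad and linear speed of each of chisel_wide, chisel_narrow, punch_ball, punch_point, plaque below 0.02 m/s and angular speed of each of chisel_wide, chisel_narrow, punch_ball, punch_point, plaque below 0.2 rad/s and contact force between each of chisel_wide, chisel_narrow, punch_ball, punch_point, plaque and the fingers below 0.1 N and x of chisel_narrow in the frame of tray_blue between -0.038 and 0.038 m and y of chisel_narrow in the frame of tray_blue between -0.063 and 0.063 m and z of chisel_narrow in the frame of tray_blue between 0.008 and 0.016 m and angle between chisel_narrow's own x axis and vertical between 1.47 and 1.67 rad and x of punch_ball in the frame of tray_red between -0.038 and 0.038 m and y of punch_ball in the frame of tray_red between -0.063 and 0.063 m and z of punch_ball in the frame of tray_red between 0.008 and 0.016 m and angle between punch_ball's own x axis and vertical between 1.47 and 1.67 rad and angle between the x axis of each of punch_ball, punch_point and the x axis of tray_red, either way round below 0.3 rad and x of punch_point in the frame of tray_red between -0.038 and 0.038 m and y of punch_point in the frame of tray_red between -0.063 and 0.063 m and z of punch_point in the frame of tray_red between 0.008 and 0.016 m and angle between punch_point's own x axis and vertical between 1.47 and 1.67 rad and x of plaque in the frame of tray_wood between -0.056 and 0.056 m and y of plaque in the frame of tray_wood between -0.056 and 0.056 m and z of plaque in the frame of tray_wood between 0.005 and 0.013 m and angle between plaque's own x axis and vertical between 1.47 and 1.67 rad and angle between the x axis of plaque and the x axis of tray_wood, either way round below 0.3 rad and distance of each of awl, whetstone from where it was at the start of the episode below 0.025 m); the robot touches nothing.
It fails at once if the awl is shifted by more than 25 mm (distance of awl from where it was at the start of the episode above 0.025 m).
It fails at once if the whetstone is shifted by more than 25 mm (distance of whetstone from where it was at the start of the episode above 0.025 m).
It also fails if it takes over 118 s, if anything falls off the work surface, if the arm or the gripper's body presses on something with over 40 N, if the wrist force passes 120 N, or if a joint passes its speed limit or range.

ROBOT

A 7-joint arm with a two-finger parallel gripper is mounted at the origin on the work surface. World frame = base frame: x ahead of the robot, y to its left, z up, the work surface at z = 0. Lengths are in m, angles in rad, forces in N, time in s.
With the tool pointing down it reaches from about 0.425 to 0.925 m from the base axis. Payload 6.8 kg.
Tool frame: the origin (TCP) lies at the very end of the fingers, on their centre line; the grasp point (between the pads) lies r.pinch_z behind it (r.pinch_z is the distance from the TCP to the grasp point, in m); z points along the fingers, y is the line along which they close (so a half turn about z gives the same grasp; the last joint's range is limited). The gripper opens to 85 mm and grips with 20 to 120 N. Pads are 22 mm wide; open, the fingers measure 114 mm over their backs; the gripper's body (76 mm by 85 mm) begins 54 mm behind the grasp point. The pads swing forward as they close: fully open they stand 13 mm farther back than shut.
Start: joints at [-1.23, 0.477, 0.022, 1.555, -0.011, 1.109, -0.083], TCP at [0.293, 0.608, 0.21] pointing down, gripper open.
Joint ranges: [-2.96, 2.96], [-0.34, 2.1], [-1.41, 1.46], [0.24, 2.44], [-1.37, 4.51], [0.17, 1.92], [-2.96, 2.96]. Speed limits (rad/s): [2.39, 2.39, 3.14, 3.14, 3.14, 3.14, 3.14].

INTERFACE

Orientations are given as a rotation vector (axis times angle).
In Python, from bench import status, grab_frame, camera_model, r gives the robot as it stands. The module is installed in compiled form; this text tells all that it offers.
- The arm moves only by the shell command python3 -m creep 'ROWS' [FORCE]. ROWS is text: rows parted by semicolons, each of 7 numbers parted by spaces: the turn, a rotation vector about the tool's x, y, z in rad, then the shift along the tool's x, y, z in mm, then the opening, from -1 (shut) to 1 (fully open). In form: rx ry rz tx ty tz fingers; .... A call has 1 to 10 rows; each row is the pose to reach, as a shift and turn from the pose commanded when the call began, along the tool's axes at that moment; what a row does not reach only later rows make up. A row lasts 1/8 s, in which the tool goes at most 62.5 mm and 10.7 degrees, less where a joint would pass 70% of its speed; a pose out of reach is approached as far as the arm can. A call with a gripper value outside its range is refused whole. The fingers move at their own pace and stop on an object; FORCE is the grip in N (left out, the last holds). Time passes only in rows, so rows that repeat a pose let the fingers close. It gives the time, the measured TCP pose, the force, the opening and the grip force at its end, in the units of the state.
- status.get_obs(): the state, without advancing time (a new reading comes with each control period).
- grab_frame(name): name is "scene" or "top"; returns (picture, depth): 384x512x3 uint8, red, green, blue; 384x512 float32, m along the optical axis (not along the pixel's ray), 0 where there is no reading.
- camera_model(name): a dict with "K" (3x3 intrinsics, pixels), "rvec" (rotation vector, rad) and "tvec" (3), from world to camera coordinates, as OpenCV has them. Camera axes: x right, y down, z forward; pixel columns grow to the right and rows downward; lengths in m; the calibration is good to about 2 mm. A picture is of the moment at which its call begins. camera_model takes no time and is no camera call.
- r.hand_in(): hands the job in; it is judged then, once.
The state is a dict: "clock": time; "joints": joint angles; "qvel": joint speeds; "tau": joint torques, N m; "tcp_pos": TCP position; "orientation": TCP orientation; "contact_force": force on the tool from outside, world axes, zero at the start; "moment": the same for the moment, N m; "grip_width": finger opening in m; "gripper_force": force on a finger pad.
Only numpy, scipy, OpenCV 4.12 (cv2) and the standard library are available. Lean on these libraries where they do the work, as an engineer would, in place of code of your own. Each camera call takes 0.05 s, during which the arm holds its last target. There are 200 camera calls.

## Working session

There is one attempt and no reset: what is moved stays moved. The work goes in short steps, Python scripts to look and compute and a shell command to move; the robot and the scene stay as the last step left them, time stands still between calls to the robot, and variables do not carry over. Pictures are saved under pics/ and viewed, at most 14 in all, crops included, and the job is handed in when it is done.

```bash
mkdir -p pics; python3 - <<'E'
from bench import status, grab_frame, camera_model, r
import cv2,numpy as np
print(r.pinch_z); o=status.get_obs(); print(o)
for n in ("scene","top"):
    p,d=grab_frame(n); cv2.imwrite(f"pics/{n}0.png",p[:,:,::-1]); np.save(f"{n}0.npy",d)
    m=camera_model(n); print(n,m); R=cv2.Rodrigues(m["rvec"])[0]; print(-R.T@m["tvec"])
E
```

```text
0.0187
{'clock': 0.0, 'joints': array([-1.23012346,  0.47779896,  0.02238259,  1.55644794, -0.01145763,
        1.10930862, -0.08310262]), 'qvel': array([ 1.22840695e-03,  4.84240970e-04, -9.14801260e-05, -2.24140551e-04,
       -5.38220206e-04, -7.58116532e-04, -1.84553904e-04]), 'tau': array([ 6.75959618e-04, -5.96444178e+01,  1.60800666e+00, -2.81197625e+01,
        1.24412737e-02,  9.28773807e-03, -1.66324315e-05]), 'tcp_pos': array([0.2926348 , 0.60756895, 0.20932885]), 'orientation': array([-6.98981868e-01, -3.06262268e+00,  2.86137537e-03]), 'contact_force': array([ 0.20210567, -0.47575326,  0.50609478]), 'moment': array([-0.0031443 ,  0.00323532,  0.00105554]), 'gripper_force': 0.0, 'grip_width': 0.08506977271722665}
scene {'K': array([[394.92606123,   0.        , 259.9598019 ],
       [  0.        , 394.92606123, 191.9706361 ],
       [  0.        ,   0.        ,   1.        ]]), 'rvec': array([ 1.85182851,  1.72158119, -0.68221377]), 'tvec': array([-0.00483313, -0.30833573,  1.27935354])}
[ 1.08744346 -0.05636156  0.739006  ]
top {'K': array([[422.76663599,   0.        , 251.11536738],
       [  0.        , 422.76663599, 192.25464752],
       [  0.        ,   0.        ,   1.        ]]), 'rvec': array([ 2.10432695, -2.16092894,  0.15005397]), 'tvec': array([0.0081868 , 0.46939568, 1.15063675])}
[ 0.28446518 -0.02051857  1.2095548 ]
```

View pics/top0.png

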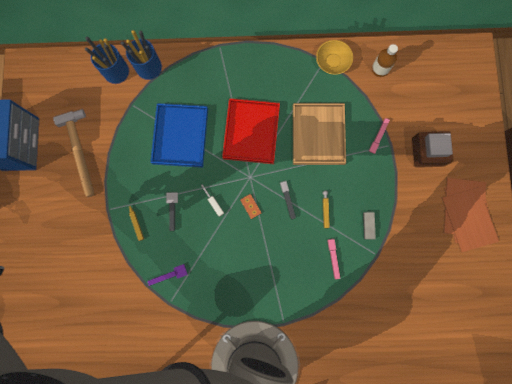

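View pics/scene0.png

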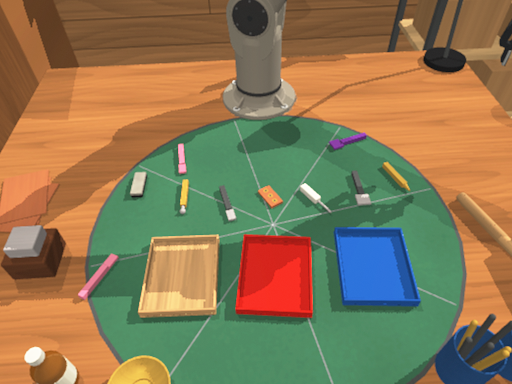

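The top view shows blue, red and wood trays at (180,135), (251,131) and (319,134), with their long sides vertical. The wide chisel is at (172,212), the narrow at (288,200), the pointed punch at (136,223), the ball punch at (326,210) and the plaque at (251,206). The awl is at (212,200) and the whetstone at (370,225).

```bash
cat > h.py <<'E'
import cv2,numpy as np
from bench import status, grab_frame, camera_model, r
from scipy.spatial.transform import Rotation as Ro
m=camera_model("top"); Rc=cv2.Rodrigues(np.array(m["rvec"]))[0]; C=-Rc.T@m["tvec"]
def ray(uv,z):
    uv=np.atleast_2d(uv).astype(float); d=np.c_[uv,np.ones(len(uv))]@np.linalg.inv(m["K"]).T@Rc
    return (C+d*((z-C[2])/d[:,2])[:,None])[:,:2]
def find(img,box,z,dbg=None):
    u0,v0,u1,v1=box; h=cv2.cvtColor(img[v0:v1,u0:u1],cv2.COLOR_BGR2HSV).astype(int)
    k=((h[...,0]<62)|(h[...,0]>100)|(h[...,1]<75)).astype(np.uint8)
    n,l,s,c=cv2.connectedComponentsWithStats(k); i=1+np.argmax(s[1:,4]); k=(l==i).astype(np.uint8)
    if dbg is not None: dbg[v0:v1,u0:u1][k>0]=(255,0,255)
    v,u=np.nonzero(k); P=ray(np.c_[u+u0,v+v0],z)*1000
    (c,wh,a)=cv2.minAreaRect(P.astype(np.float32))
    a=a if wh[0]>=wh[1] else a+90; a=(a+90)%180-90
    return np.round(c,1),np.round(wh,1),round(a,1),len(P),np.round(P.mean(0),1)
E
python3 - <<'E'
from h import *
img=cv2.imread("pics/top0.png"); dbg=img.copy()
B={"wide":(163,188,182,236),"narrow":(277,177,300,222),"point":(125,200,148,244),"ball":(317,186,335,232),"plaque":(238,192,264,221),"awl":(198,182,226,218),"stone":(360,208,380,242),
"blue":(145,98,214,172),"red":(218,94,284,168),"wood":(290,98,350,168)}
for n,b in B.items(): print(n,*find(img,b,.022 if n in("blue","red","wood") else .008 if n=="plaque" else .012,dbg))
cv2.imwrite("pics/dbg.png",cv2.resize(dbg[85:255,100:400],None,fx=2.6,fy=2.6))
E
```

```text
wide [429.2 232.1] [ 49.6 112.3] -10.9 316 [437.  224.8]
narrow [ 449.9 -107.1] [111.7  39.9] 24.1 278 [ 452.7 -107.4]
point [403.9 330.4] [ 62.4 115.1] -3.9 291 [400.2 327.6]
ball [ 415.8 -206.8] [114.   42.6] 7.6 275 [ 413.3 -213.5]
plaque [428.9  -2.2] [82.9 46.5] 17.6 346 [434.9  -2.1]
awl [459.  112.7] [76.8 99.2] -4.7 264 [456.5 106. ]
stone [ 370.8 -333.9] [33.7 79.8] -3.8 345 [ 370.1 -334. ]
blue [648.9 202.5] [207.6 182.9] 6.6 3235 [647.5 201.7]
red [646.1 -11. ] [172.  217.1] -10.3 3410 [651.8  -7.2]
wood [ 642.3 -206. ] [169.2 207.7] -2.3 3427 [ 639.1 -203.1]
```

View pics/dbg.png

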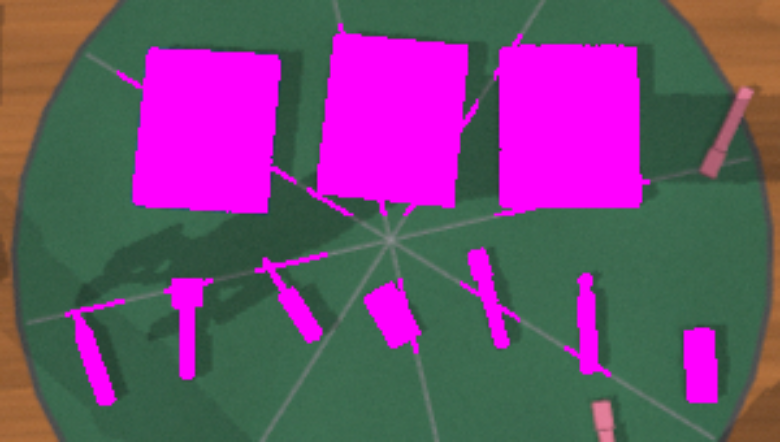

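The mask covers everything, but the thin table lines stick to it. I'll remove them with a morphological opening and refit.

```bash
sed -i 's/^    n,l,s,c=/    k=cv2.morphologyEx(k,cv2.MORPH_OPEN,np.ones((3,3),np.uint8))\n    n,l,s,c=/' h.py
python3 - <<'E'
from h import *
img=cv2.imread("pics/top0.png"); dbg=img.copy()
B={"wide":(163,188,182,236),"narrow":(277,177,300,222),"point":(125,200,148,244),"ball":(317,186,335,232),"plaque":(238,192,264,221),"awl":(198,182,226,218),"stone":(360,208,380,242),
"blue":(145,98,214,172),"red":(218,94,284,168),"wood":(290,98,350,168)}
for n,b in B.items(): print(n,*find(img,b,.022 if n in("blue","red","wood") else .008 if n=="plaque" else .012,dbg))
o=status.get_obs(); print(Ro.from_rotvec(o["orientation"]).as_matrix().round(3))
cv2.imwrite("pics/dbg2.png",cv2.resize(dbg[85:255,100:400],None,fx=2.6,fy=2.6))
E
```

```text
wide [426.1 226.4] [109.8  34.6] 0.1 303 [435.4 225.2]
narrow [ 449.8 -106.9] [112.2  21.8] 12.3 246 [ 453.1 -107.2]
point [397.  329.7] [111.9  20.5] 19.3 251 [392.3 328.2]
ball [ 419.7 -214. ] [108.8  20. ] 0.4 251 [ 415.8 -213.9]
plaque [434.9  -2.3] [68.3 43.7] 25.1 323 [435.2  -0.9]
awl [445.4 104.5] [85.3 21.4] 32.7 185 [441.4 102.2]
stone [ 370.8 -333.9] [33.7 79.8] -3.8 345 [ 370.1 -334. ]
blue [648.6 201.7] [153.1 184.8] -5.3 3189 [647.6 201.8]
red [653.6  -8.7] [156.9 190.1] -7.4 3323 [653.1  -7.6]
wood [ 637.5 -203.8] [157.1 194.9] -1.2 3398 [ 638.8 -203.2]
[[-0.901  0.434 -0.001]
 [ 0.434  0.901 -0.002]
 [-0.    -0.002 -1.   ]]
```

View pics/dbg2.png

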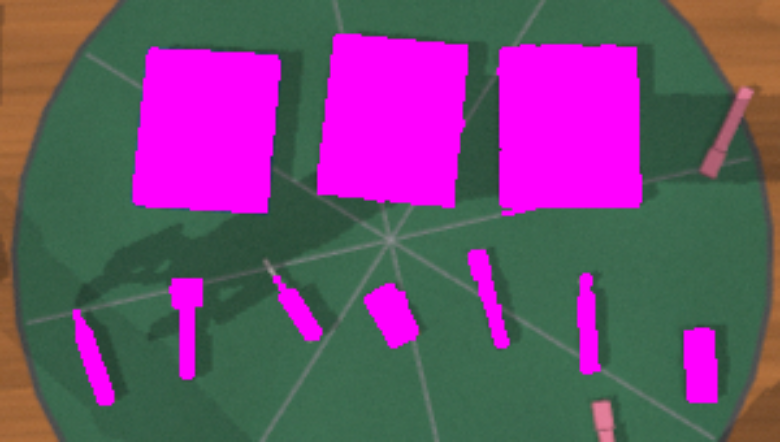

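```bash
cat >> h.py <<'E'
def Y(deg): # tool down, tool x at this yaw
    return Ro.from_euler("z",deg,degrees=True)*Ro.from_euler("x",180,degrees=True)
def legs(*T):
    "T: (x mm,y mm,z mm,yaw deg). prints each leg as rx ry rz tx ty tz, first from the measured pose"
    o=status.get_obs(); p=o["tcp_pos"]*1000; R=Ro.from_rotvec(o["orientation"])
    print("now",p.round(1),"yaw",np.degrees(np.arctan2(*R.as_matrix()[[1,0],0])).round(1),"w",round(o["grip_width"],4),"t",round(o["clock"],2))
    for t in T:
        q=np.array(t[:3],float); S=Y(t[3]); d=(R.inv()*S).as_rotvec(); s=R.inv().apply(q-p)
        print(t,"->",*d.round(3),*s.round(1)); p,R=q,S
def intray(c,a,x,y):
    a=np.radians(a); return np.round([c[0]+x*np.cos(a)-y*np.sin(a),c[1]+x*np.sin(a)+y*np.cos(a)],1)
BL,RE,WO=((648.6,201.7),-5.3),((653.6,-8.7),-7.4),((638.5,-203.5),-0.8)
E
python3 - <<'E'
from h import *
for n,t,x,y in (("wide",BL,-5,28),("narrow",BL,-5,-28),("ball",RE,-10,-28),("point",RE,-10,28),("plaque",WO,0,0)): print(n,intray(*t,x,y))
b=intray(*BL,-5,28)
legs((421,226.4,100,180),(421,226.4,3,180),(421,226.4,100,180),(*b,100,174.7),(*b,10,174.7),(*b,100,174.7))
E
```

```text
wide [646.2 230. ]
narrow [641.  174.3]
ball [640.1 -35.2]
point [647.3  20.4]
plaque [ 638.5 -203.5]
now [292.6 607.7 209.4] yaw 154.3 w 0.0854 t 0.1
(421, 226.4, 100, 180) -> -0.002 -0.0 -0.449 -281.1 -287.6 109.9
(421, 226.4, 3, 180) -> 0.0 0.0 0.0 0.0 -0.0 97.0
(421, 226.4, 100, 180) -> 0.0 0.0 0.0 0.0 0.0 -97.0
(np.float64(646.2), np.float64(230.0), 100, 174.7) -> 0.0 -0.0 0.093 -225.2 3.6 0.0
(np.float64(646.2), np.float64(230.0), 10, 174.7) -> 0.0 0.0 0.0 -0.0 -0.0 90.0
(np.float64(646.2), np.float64(230.0), 100, 174.7) -> 0.0 0.0 0.0 0.0 0.0 -90.0
```

```bash
python3 -m creep '0 0 -0.449 -281 -288 110 0.4; 0 0 -0.449 -281 -288 110 0.4; 0 0 -0.449 -281 -288 110 0.4; 0 0 -0.449 -281 -288 110 0.4; 0 0 -0.449 -281 -288 110 0.4; 0 0 -0.449 -281 -288 110 0.4; 0 0 -0.449 -281 -288 110 0.4; 0 0 -0.449 -281 -288 110 0.4; 0 0 -0.449 -281 -288 110 0.4; 0 0 -0.449 -281 -288 110 0.4' 60
python3 -c "
from h import *
legs((421,226.4,3,180))
img=grab_frame('top')[0][:,:,::-1]; cv2.imwrite('pics/t1.png',cv2.resize(img[150:280,100:300],None,fx=3.5,fy=3.5))"
```

```text
clock: 1.35
tcp_pos: [0.4209, 0.2284, 0.1006]
orientation: [-0.004, 3.141, 0.001]
contact_force: [-0.9, -0.2, -0.5]
grip_width: 0.0598
gripper_force: 0.0
now [420.9 228.4 100.6] yaw -179.9 w 0.0598 t 1.35
(421, 226.4, 3, 180) -> 0.001 0.0 0.003 -0.1 -2.1 97.6
```

View pics/t1.png

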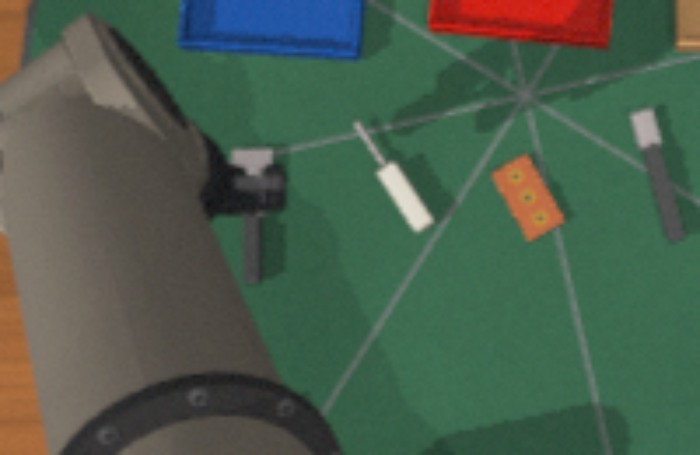

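The gripper hovers over the wide chisel's shank at about (255,190) in the crop, its fingers closing across the shank. The offset is only perspective. Next I descend, close and lift.

```bash
python3 -m creep '0 0 0 0 -2 50 0.4; 0 0 0 0 -2 80 0.4; 0 0 0 0 -2 97 0.4; 0 0 0 0 -2 97 0.4; 0 0 0 0 -2 97 -1; 0 0 0 0 -2 97 -1; 0 0 0 0 -2 97 -1; 0 0 0 0 -2 97 -1; 0 0 0 0 -2 97 -1; 0 0 0 0 -2 97 -1' 60
python3 -m creep '0 0 0 0 0 -3 -1; 0 0 0 0 0 -15 -1; 0 0 0 0 0 -50 -1; 0 0 0 0 0 -97 -1; 0 0 0 0 0 -97 -1; 0 0 0 0 0 -97 -1'
python3 -c "
from h import *
b=intray(*BL,-5,28)
legs((*b,100,174.7),(*b,10,174.7))
img=grab_frame('scene')[0][:,:,::-1]; cv2.imwrite('pics/t2.png',cv2.resize(img[90:260,240:480],None,fx=3,fy=3))"
```

```text
clock: 2.65
tcp_pos: [0.4211, 0.2248, 0.0033]
orientation: [-0.0, 3.142, 0.0]
contact_force: [0.9, 0.5, -0.4]
grip_width: -0.0002
gripper_force: 0.0
clock: 3.4
tcp_pos: [0.421, 0.2247, 0.1006]
orientation: [-0.0, 3.141, 0.001]
contact_force: [0.3, -0.6, -0.3]
grip_width: 0.0002
gripper_force: 0.0
now [421.  224.7 100.6] yaw -180.0 w 0.0002 t 3.4
(np.float64(646.2), np.float64(230.0), 100, 174.7) -> 0.0 0.0 0.093 -225.2 5.3 0.7
(np.float64(646.2), np.float64(230.0), 10, 174.7) -> 0.0 0.0 0.0 -0.0 -0.0 90.0
```

View pics/t2.png

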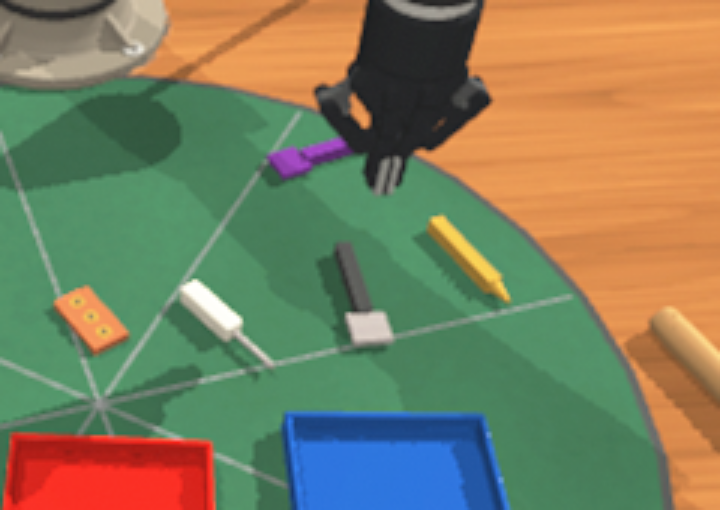

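It missed: the fingers shut to zero with the chisel still lying at crop (358,285). I'll cross-check the two cameras against each other and against the gripper.

```bash
python3 - <<'E'
from h import *
ms=camera_model("scene"); Rs=cv2.Rodrigues(ms["rvec"])[0]; Cs=-Rs.T@ms["tvec"]
def sray(uv,z):
    d=Rs.T@np.linalg.inv(ms["K"])@np.array([*uv,1.]); return (Cs+d*(z-Cs[2])/d[2]).round(4)
D=np.load("scene0.npy"); T=np.load("top0.npy")
def P3(K,R,C,uv,d): return (C+R.T@(np.linalg.inv(K)@np.array([*uv,1.])*d)).round(4)
print("tips",sray((240+385/3,90+190/3),.1))
for uv in ((240+345/3,90+245/3),(240+368/3,90+330/3)):
    print("chisel rear/front scene",sray(uv,.012), P3(ms["K"],Rs,Cs,uv,D[int(uv[1]),int(uv[0])]))
for uv in ((172,228),(172,215),(172,196),(180,135),(230,220)):
    print("top",uv,T[uv[1],uv[0]],ray(uv,.012)[0].round(4),P3(m["K"],Rc,C,uv,T[uv[1],uv[0]]))
for p in ((.421,.226,.014),(.421,.225,.1)):
    print(cv2.projectPoints(np.array([p]),np.array(ms["rvec"]),np.array(ms["tvec"]),ms["K"],None)[0].ravel(), cv2.projectPoints(np.array([p]),np.array(m["rvec"]),np.array(m["tvec"]),m["K"],None)[0].ravel())
E
```

```text
tips [0.4037 0.2385 0.1   ]
chisel rear/front scene [0.376  0.2272 0.012 ] [0.3761 0.2272 0.0121]
chisel rear/front scene [0.4736 0.2235 0.012 ] [0.4694 0.2254 0.0071]
top (172, 228) 1.1967794 [0.3769 0.2233] [0.3766 0.2225 0.0158]
top (172, 215) 1.2033229 [0.414  0.2234] [0.4137 0.2228 0.015 ]
top (172, 196) 1.2180735 [0.4688 0.2236] [0.4693 0.2243 0.0089]
top (180, 135) 1.253153 [0.6495 0.2008] [0.6526 0.2026 0.0019]
top (230, 220) 1.2114055 [0.3953 0.0581] [0.3962 0.0587 0.0018]
[358.73763847 183.71111625] [170.9662361  212.50216275]
[364.50482159 158.60598544] [164.68873975 208.9855698 ]
```

```bash
python3 - <<'E'
from h import *
for n in ("scene","top"):
    p,D=grab_frame(n); mm=camera_model(n); R=cv2.Rodrigues(mm["rvec"])[0]; c=-R.T@mm["tvec"]
    v,u=np.nonzero(D>0); P=c+(np.c_[u,v,np.ones(len(u))]@np.linalg.inv(mm["K"]).T*D[v,u][:,None])@R
    k=(abs(P[:,0]-.42)<.08)&(abs(P[:,1]-.225)<.08)&(P[:,2]>.06)&(P[:,2]<.2)
    Q=P[k]; print(n,len(Q))
    for z in np.arange(.08,.2,.01):
        q=Q[(Q[:,2]>=z)&(Q[:,2]<z+.01)]
        if len(q): print(z.round(2),len(q),q.min(0).round(3),q.max(0).round(3),np.median(q,0).round(3))
    print(np.bincount((p.shape[0]*0+u[k])).nonzero()[0][[0,-1]],v[k].min(),v[k].max())
print(status.get_obs()["joints"].round(3))
E
```

```text
scene 643
0.12 22 [0.424 0.213 0.121] [0.432 0.236 0.13 ] [0.43  0.221 0.126]
0.13 44 [0.413 0.21  0.13 ] [0.433 0.237 0.14 ] [0.428 0.22  0.134]
0.14 51 [0.413 0.21  0.14 ] [0.433 0.237 0.15 ] [0.428 0.219 0.145]
0.15 40 [0.418 0.209 0.15 ] [0.433 0.238 0.16 ] [0.43  0.223 0.155]
0.16 69 [0.419 0.193 0.161] [0.435 0.254 0.17 ] [0.431 0.225 0.167]
0.17 161 [0.408 0.185 0.17 ] [0.435 0.265 0.18 ] [0.431 0.226 0.175]
0.18 111 [0.406 0.176 0.18 ] [0.439 0.27  0.19 ] [0.432 0.228 0.185]
0.19 145 [0.412 0.171 0.19 ] [0.44  0.277 0.2  ] [0.432 0.232 0.194]
[349 398] 122 154
top 42
0.12 3 [0.41  0.216 0.124] [0.413 0.218 0.128] [0.41  0.216 0.125]
0.13 3 [0.409 0.21  0.136] [0.413 0.221 0.14 ] [0.409 0.219 0.136]
0.14 2 [0.413 0.21  0.14 ] [0.416 0.213 0.142] [0.414 0.211 0.141]
0.16 3 [0.407 0.197 0.16 ] [0.413 0.21  0.168] [0.408 0.208 0.163]
0.17 12 [0.407 0.185 0.172] [0.416 0.208 0.18 ] [0.409 0.198 0.176]
0.18 7 [0.405 0.19  0.18 ] [0.415 0.208 0.189] [0.41  0.193 0.185]
0.19 12 [0.408 0.174 0.191] [0.431 0.189 0.197] [0.409 0.186 0.196]
[163 177] 200 212
[-0.641  0.305  0.023  2.121 -0.01   0.717  0.96 ]
```

Depth shows the shut finger ends at z≈0.121 while the reported TCP z is 0.101. The real fingertips are therefore about 20 mm higher than reported, although the xy position is right. I'll check this on the wide chisel by descending 17 mm lower while watching the force.

```bash
python3 -m creep '0 0 0 0 1 40 0; 0 0 0 0 1 80 0; 0 0 0 0 1 100 0; 0 0 0 0 1 108 0; 0 0 0 0 1 113 0; 0 0 0 0 1 115 0; 0 0 0 0 1 115 0' 60
python3 -m creep '0 0 0 0 0 0 -1; 0 0 0 0 0 0 -1; 0 0 0 0 0 0 -1; 0 0 0 0 0 0 -1; 0 0 0 0 0 0 -1; 0 0 0 0 0 0 -1'
```

```text
clock: 4.42
tcp_pos: [0.4214, 0.226, -0.0142]
orientation: [-0.0, 3.141, 0.001]
contact_force: [-0.3, -0.8, 0.3]
grip_width: 0.0424
gripper_force: 0.0
clock: 5.18
tcp_pos: [0.4213, 0.2259, -0.0141]
orientation: [-0.0, 3.141, 0.001]
contact_force: [-1.2, -0.6, 5.8]
grip_width: 0.012
gripper_force: 59.0
```

Gripped. Now lift, carry and hover over the tray, then check.

```bash
python3 -m creep '0 0 0 0 0 -5 -1; 0 0 0 0 0 -20 -1; 0 0 0 0 0 -60 -1; 0 0 0 0 0 -95 -1; 0 0 0 0 0 -95 -1'
python3 -m creep '0 0 0.093 -40 1 0 -1; 0 0 0.093 -90 2 0 -1; 0 0 0.093 -140 3 0 -1; 0 0 0.093 -190 4 0 -1; 0 0 0.093 -225 4 0 -1; 0 0 0.093 -225 4 0 -1; 0 0 0.093 -225 4 0 -1; 0 0 0.093 -225 4 0 -1'
python3 -c "
from h import *
b=intray(*BL,-5,28)
legs((*b,-7,174.7))
img=grab_frame('scene')[0][:,:,::-1]; cv2.imwrite('pics/t3.png',cv2.resize(img[100:320,220:480],None,fx=2.5,fy=2.5))"
```

```text
clock: 5.8
tcp_pos: [0.423, 0.227, 0.0835]
orientation: [0.0, 3.136, 0.006]
contact_force: [0.4, -0.2, -1.2]
grip_width: 0.0117
gripper_force: 58.8
clock: 6.8
tcp_pos: [0.6445, 0.2301, 0.08]
orientation: [-0.144, -3.137, 0.0]
contact_force: [0.3, -0.2, -1.5]
grip_width: 0.0125
gripper_force: 58.8
now [644.5 230.1  80. ] yaw 174.7 w 0.0125 t 6.8
(np.float64(646.2), np.float64(230.0), -7, 174.7) -> -0.0 -0.002 0.001 -1.8 0.0 87.0
```

View pics/t3.png

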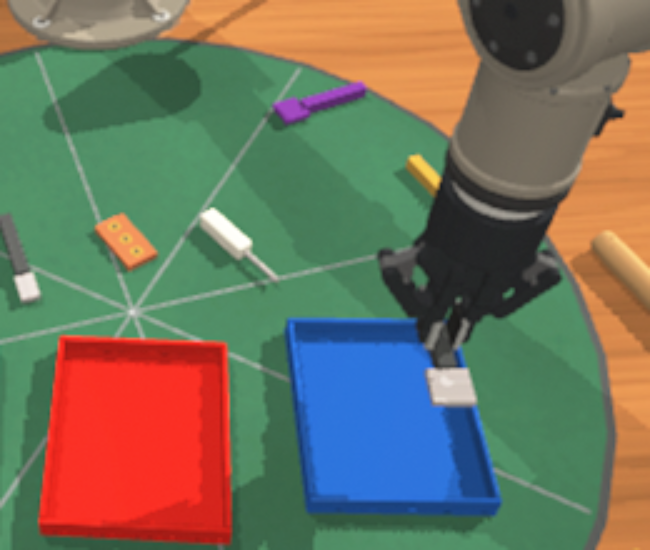

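The chisel is held level over the left part of the blue tray (crop 450,380). Next I lower it, release to about 34 mm, rise, and work out the narrow chisel.

```bash
python3 -m creep '0 0 0 -1 0 30 -1; 0 0 0 -1 0 60 -1; 0 0 0 -1 0 76 -1; 0 0 0 -1 0 83 -1; 0 0 0 -1 0 87 -1; 0 0 0 -1 0 88 -1; 0 0 0 -1 0 88 -0.2; 0 0 0 -1 0 88 -0.2; 0 0 0 -1 0 88 -0.2; 0 0 0 -1 0 88 -0.2'
python3 -m creep '0 0 0 0 0 -15 -0.2; 0 0 0 0 0 -50 -0.2; 0 0 0 0 0 -88 -0.2; 0 0 0 0 0 -88 -0.2'
python3 -c "
from h import *
b=intray(*BL,-5,-28)
legs((445,-108,80,192.3),(445,-108,-14,192.3),(445,-108,80,192.3),(*b,80,174.7))"
```

```text
clock: 8.1
tcp_pos: [0.6472, 0.2298, -0.0075]
orientation: [0.146, 3.138, 0.0]
contact_force: [0.3, -0.2, 0.5]
grip_width: 0.0338
gripper_force: 0.0
clock: 8.6
tcp_pos: [0.65, 0.2307, 0.0853]
orientation: [0.146, 3.131, 0.005]
contact_force: [0.3, -0.2, -0.4]
grip_width: 0.0343
gripper_force: 0.0
now [650.  230.7  85.3] yaw 174.7 w 0.0343 t 8.6
(445, -108, 80, 192.3) -> 0.003 0.007 -0.308 172.7 -356.3 2.7
(445, -108, -14, 192.3) -> 0.0 0.0 0.0 -0.0 -0.0 94.0
(445, -108, 80, 192.3) -> 0.0 0.0 0.0 0.0 0.0 -94.0
(np.float64(641.0), np.float64(174.3), 80, 174.7) -> -0.0 -0.0 0.307 -251.6 234.1 0.0
```

```bash
python3 -m creep '0 0 -0.307 170 -355 0 0; 0 0 -0.307 170 -355 0 0; 0 0 -0.307 170 -355 0 0; 0 0 -0.307 170 -355 0 0; 0 0 -0.307 170 -355 0 0; 0 0 -0.307 170 -355 0 0; 0 0 -0.307 170 -355 0 0; 0 0 -0.307 170 -355 0 0; 0 0 -0.307 170 -355 0 0; 0 0 -0.307 170 -355 0 0'
python3 -c "
from h import *
legs((445,-108,-14,192.3))"
```

```text
clock: 9.85
tcp_pos: [0.4458, -0.1066, 0.0803]
orientation: [-0.34, 3.123, 0.001]
contact_force: [-0.4, -0.0, 1.1]
grip_width: 0.0425
gripper_force: 0.0
now [ 445.8 -106.6   80.3] yaw -167.6 w 0.0425 t 9.85
(445, -108, -14, 192.3) -> 0.0 0.0 0.002 1.1 -1.2 94.3
```

```bash
python3 -m creep '0 0 0 0 -1 40 0; 0 0 0 0 -1 70 0; 0 0 0 0 -1 86 0; 0 0 0 0 -1 94 0; 0 0 0 0 -1 94 0; 0 0 0 0 -1 94 -1; 0 0 0 0 -1 94 -1; 0 0 0 0 -1 94 -1; 0 0 0 0 -1 94 -1; 0 0 0 0 -1 94 -1'
python3 -m creep '0 0 0 0 0 -5 -1; 0 0 0 0 0 -20 -1; 0 0 0 0 0 -60 -1; 0 0 0 0 0 -94 -1; 0 0 0 0 0 -94 -1; 0 0 0 0 0 -94 -1'
python3 -c "
from h import *
b=intray(*BL,-5,-28)
legs((*b,80,174.7))"
```

```text
clock: 11.1
tcp_pos: [0.4458, -0.109, -0.0128]
orientation: [-0.336, 3.122, -0.0]
contact_force: [-1.6, 0.3, 6.6]
grip_width: 0.0115
gripper_force: 58.7
clock: 11.85
tcp_pos: [0.4447, -0.1089, 0.0803]
orientation: [0.336, -3.123, -0.0]
contact_force: [0.1, -0.0, -1.5]
grip_width: 0.0113
gripper_force: 58.9
now [ 444.7 -108.9   80.3] yaw -167.7 w 0.0113 t 11.85
(np.float64(641.0), np.float64(174.3), 80, 174.7) -> 0.0 -0.0 0.307 -252.0 235.0 0.3
```

```bash
python3 -m creep '0 0 0.307 -252 235 0 -1; 0 0 0.307 -252 235 0 -1; 0 0 0.307 -252 235 0 -1; 0 0 0.307 -252 235 0 -1; 0 0 0.307 -252 235 0 -1; 0 0 0.307 -252 235 0 -1; 0 0 0.307 -252 235 0 -1; 0 0 0.307 -252 235 0 -1; 0 0 0.307 -252 235 0 -1; 0 0 0.307 -252 235 0 -1'
python3 -c "
from h import *
b=intray(*BL,-5,-28)
legs((*b,-7,174.7))
img=grab_frame('scene')[0][:,:,::-1]; cv2.imwrite('pics/t4.png',cv2.resize(img[100:320,220:480],None,fx=2.5,fy=2.5))"
```

```text
clock: 13.1
tcp_pos: [0.6411, 0.1729, 0.0803]
orientation: [-0.148, -3.138, 0.001]
contact_force: [-0.2, 0.3, -2.1]
grip_width: 0.0118
gripper_force: 58.9
now [641.1 172.9  80.3] yaw 174.6 w 0.0118 t 13.1
(np.float64(641.0), np.float64(174.3), -7, 174.7) -> -0.0 -0.0 -0.002 0.2 1.5 87.3
```

View pics/t4.png

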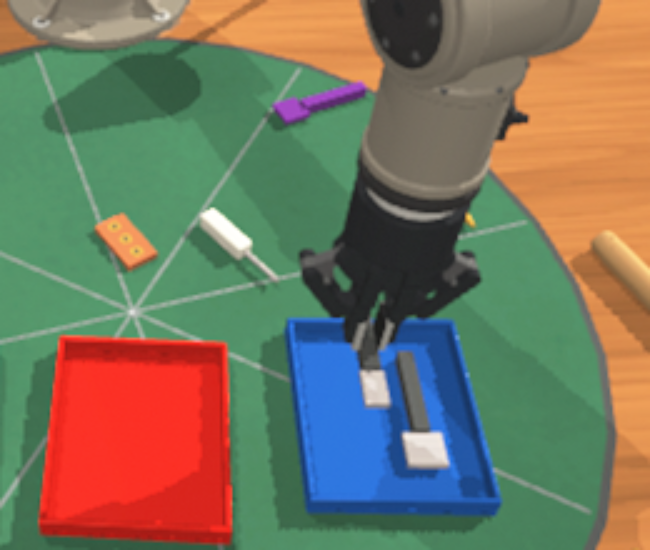

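The wide chisel lies flat in the blue tray (crop 415,400) and the narrow one is held beside it. I'll lower and release it, then go to the pointed punch.

```bash
python3 -m creep '0 0 0 0 1 30 -1; 0 0 0 0 1 60 -1; 0 0 0 0 1 76 -1; 0 0 0 0 1 83 -1; 0 0 0 0 1 87 -1; 0 0 0 0 1 88 -1; 0 0 0 0 1 88 -0.25; 0 0 0 0 1 88 -0.25; 0 0 0 0 1 88 -0.25; 0 0 0 0 1 88 -0.25'
python3 -m creep '0 0 0 0 0 -15 -0.25; 0 0 0 0 0 -50 -0.2; 0 0 0 0 0 -88 -0.2; 0 0 0 0 0 -88 -0.2; 0 0 0 0 0 -88 -0.2; 0 0 0 0 0 -88 -0.2'
python3 -c "
from h import *
legs((387.6,326.4,80,199.3))"
```

```text
clock: 14.4
tcp_pos: [0.6416, 0.1753, -0.0075]
orientation: [0.146, 3.138, 0.0]
contact_force: [-0.3, 0.6, -0.8]
grip_width: 0.0319
gripper_force: 0.0
clock: 15.15
tcp_pos: [0.6406, 0.175, 0.0793]
orientation: [-0.145, -3.136, 0.001]
contact_force: [0.3, -0.5, -0.3]
grip_width: 0.0342
gripper_force: 0.0
now [640.6 175.   79.3] yaw 174.7 w 0.0342 t 15.15
(387.6, 326.4, 80, 199.3) -> -0.0 -0.002 -0.43 266.0 127.4 -0.3
```

```bash
python3 -m creep '0 0 -0.43 266 127 0 0; 0 0 -0.43 266 127 0 0; 0 0 -0.43 266 127 0 0; 0 0 -0.43 266 127 0 0; 0 0 -0.43 266 127 0 0; 0 0 -0.43 266 127 0 0; 0 0 -0.43 266 127 0 0; 0 0 -0.43 266 127 0 0; 0 0 -0.43 266 127 0 0; 0 0 -0.43 266 127 0 0'
python3 -c "
from h import *
legs((387.6,326.4,-13,199.3))
print(find(cv2.cvtColor(grab_frame('top')[0],cv2.COLOR_RGB2BGR),(145,98,214,172),.022))"
```

```text
clock: 16.4
tcp_pos: [0.389, 0.3259, 0.0802]
orientation: [-0.525, 3.097, -0.0]
contact_force: [1.6, 0.4, 0.4]
grip_width: 0.0426
gripper_force: 0.0
now [389.  325.9  80.2] yaw -160.8 w 0.0426 t 16.4
(387.6, 326.4, -13, 199.3) -> -0.0 0.0 -0.001 1.1 0.9 93.2
(array([648.5, 201.6]), array([153.2, 184.8]), -5.3, 3195, array([647.5, 201.6]))
```

```bash
python3 -m creep '0 0 0 1 1 40 0; 0 0 0 1 1 70 0; 0 0 0 1 1 86 0; 0 0 0 1 1 93 0; 0 0 0 1 1 93 0; 0 0 0 1 1 93 -1; 0 0 0 1 1 93 -1; 0 0 0 1 1 93 -1; 0 0 0 1 1 93 -1; 0 0 0 1 1 93 -1'
python3 -m creep '0 0 0 0 0 -5 -1; 0 0 0 0 0 -20 -1; 0 0 0 0 0 -60 -1; 0 0 0 0 0 -93 -1; 0 0 0 0 0 -93 -1; 0 0 0 0 0 -93 -1'
python3 -c "
from h import *
b=intray(*RE,-10,28)
legs((*b,80,172.6))"
```

```text
clock: 17.7
tcp_pos: [0.3877, 0.3275, -0.0116]
orientation: [-0.527, 3.096, 0.001]
contact_force: [-0.5, -0.9, 5.4]
grip_width: 0.0112
gripper_force: 58.6
clock: 18.45
tcp_pos: [0.3868, 0.3266, 0.0803]
orientation: [0.527, -3.097, 0.0]
contact_force: [0.6, -0.2, -2.0]
grip_width: 0.0118
gripper_force: 58.8
now [386.8 326.6  80.3] yaw -160.7 w 0.0118 t 18.45
(np.float64(647.3), np.float64(20.4), 80, 172.6) -> -0.0 -0.0 0.466 -144.5 -375.1 0.3
```

```bash
python3 -m creep '0 0 0.466 -144 -375 0 -1; 0 0 0.466 -144 -375 0 -1; 0 0 0.466 -144 -375 0 -1; 0 0 0.466 -144 -375 0 -1; 0 0 0.466 -144 -375 0 -1; 0 0 0.466 -144 -375 0 -1; 0 0 0.466 -144 -375 0 -1; 0 0 0.466 -144 -375 0 -1; 0 0 0.466 -144 -375 0 -1; 0 0 0.466 -144 -375 0 -1'
python3 -c "
from h import *
b=intray(*RE,-10,28)
legs((*b,-6,172.6))"
```

```text
clock: 19.7
tcp_pos: [0.646, 0.0225, 0.0797]
orientation: [-0.199, -3.134, -0.001]
contact_force: [-0.2, 0.1, -1.6]
grip_width: 0.0115
gripper_force: 58.9
now [646.   22.5  79.7] yaw 172.8 w 0.0115 t 19.7
(np.float64(647.3), np.float64(20.4), -6, 172.6) -> 0.0 -0.002 0.003 -1.7 -1.9 85.7
```

```bash
python3 -m creep '0 0 0 -1 -1 30 -1; 0 0 0 -1 -1 60 -1; 0 0 0 -1 -1 76 -1; 0 0 0 -1 -1 82 -1; 0 0 0 -1 -1 86 -1; 0 0 0 -1 -1 87 -1; 0 0 0 -1 -1 87 -0.25; 0 0 0 -1 -1 87 -0.25; 0 0 0 -1 -1 87 -0.25; 0 0 0 -1 -1 87 -0.25'
python3 -m creep '0 0 0 0 0 -15 -0.25; 0 0 0 0 0 -50 -0.2; 0 0 0 0 0 -87 -0.2; 0 0 0 0 0 -87 -0.2; 0 0 0 0 0 -87 -0.2; 0 0 0 0 0 -87 -0.2'
python3 -c "
from h import *
legs((408.5,-214,80,180.4))"
```

```text
clock: 20.95
tcp_pos: [0.6481, 0.0196, -0.0065]
orientation: [0.202, 3.135, 0.0]
contact_force: [0.3, -0.3, -0.5]
grip_width: 0.0317
gripper_force: 0.0
clock: 21.7
tcp_pos: [0.6471, 0.0196, 0.0794]
orientation: [-0.202, -3.133, 0.0]
contact_force: [0.5, -0.4, 0.1]
grip_width: 0.0344
gripper_force: 0.0
now [647.1  19.6  79.4] yaw 172.6 w 0.0344 t 21.7
(408.5, -214, 80, 180.4) -> -0.0 -0.002 -0.136 206.6 -262.3 -0.1
```

```bash
python3 -m creep '0 0 -0.136 207 -262 0 0; 0 0 -0.136 207 -262 0 0; 0 0 -0.136 207 -262 0 0; 0 0 -0.136 207 -262 0 0; 0 0 -0.136 207 -262 0 0; 0 0 -0.136 207 -262 0 0; 0 0 -0.136 207 -262 0 0; 0 0 -0.136 207 -262 0 0; 0 0 -0.136 207 -262 0 0; 0 0 -0.136 207 -262 0 0'
python3 -c "
from h import *
legs((408.5,-214,-13,180.4))"
```

```text
clock: 22.95
tcp_pos: [0.4097, -0.2128, 0.0802]
orientation: [-0.014, 3.142, 0.0]
contact_force: [-0.7, 0.4, -0.3]
grip_width: 0.0427
gripper_force: 0.0
now [ 409.7 -212.8   80.2] yaw -179.5 w 0.0427 t 22.95
(408.5, -214, -13, 180.4) -> 0.0 0.0 0.002 1.2 -1.2 93.2
```

```bash
python3 -m creep '0 0 0 1 -1 40 0; 0 0 0 1 -1 70 0; 0 0 0 1 -1 86 0; 0 0 0 1 -1 93 0; 0 0 0 1 -1 93 0; 0 0 0 1 -1 93 -1; 0 0 0 1 -1 93 -1; 0 0 0 1 -1 93 -1; 0 0 0 1 -1 93 -1; 0 0 0 1 -1 93 -1'
python3 -m creep '0 0 0 0 0 -5 -1; 0 0 0 0 0 -20 -1; 0 0 0 0 0 -60 -1; 0 0 0 0 0 -93 -1; 0 0 0 0 0 -93 -1; 0 0 0 0 0 -93 -1'
python3 -c "
from h import *
b=intray(*RE,-10,-28)
legs((*b,80,172.6))"
```

```text
clock: 24.2
tcp_pos: [0.4087, -0.2149, -0.0118]
orientation: [-0.011, 3.14, -0.001]
contact_force: [-1.1, -0.0, 5.0]
grip_width: 0.0115
gripper_force: 58.6
clock: 24.95
tcp_pos: [0.4077, -0.2145, 0.0803]
orientation: [-0.011, 3.142, 0.0]
contact_force: [0.2, 1.1, -1.8]
grip_width: 0.0114
gripper_force: 58.8
now [ 407.7 -214.5   80.3] yaw -179.6 w 0.0114 t 24.95
(np.float64(640.1), np.float64(-35.2), 80, 172.6) -> 0.0 0.0 0.136 -233.7 177.6 0.4
```

```bash
python3 -m creep '0 0 0.136 -234 178 0 -1; 0 0 0.136 -234 178 0 -1; 0 0 0.136 -234 178 0 -1; 0 0 0.136 -234 178 0 -1; 0 0 0.136 -234 178 0 -1; 0 0 0.136 -234 178 0 -1; 0 0 0.136 -234 178 0 -1; 0 0 0.136 -234 178 0 -1; 0 0 0.136 -234 178 0 -1'
python3 -c "
from h import *
b=intray(*RE,-10,-28)
legs((*b,-6,172.6))
img=grab_frame('scene')[0][:,:,::-1]; cv2.imwrite('pics/t5.png',cv2.resize(img[120:330,120:440],None,fx=2.3,fy=2.3))"
```

```text
clock: 26.08
tcp_pos: [0.64, -0.0362, 0.0802]
orientation: [-0.205, -3.134, 0.001]
contact_force: [-0.4, 0.6, -1.1]
grip_width: 0.0113
gripper_force: 58.8
now [640.  -36.2  80.2] yaw 172.5 w 0.0113 t 26.07
(np.float64(640.1), np.float64(-35.2), -6, 172.6) -> -0.0 -0.001 -0.001 -0.0 1.0 86.2
```

View pics/t5.png

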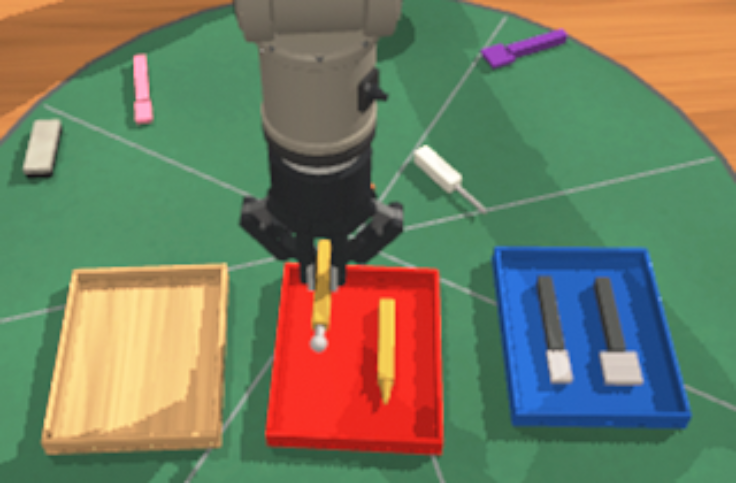

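Both chisels lie side by side in the blue tray, the pointed punch lies in the red tray at (387,350), and the ball punch is held over its spot. I'll place it and move to the plaque.

```bash
python3 -m creep '0 0 0 0 1 30 -1; 0 0 0 0 1 60 -1; 0 0 0 0 1 76 -1; 0 0 0 0 1 82 -1; 0 0 0 0 1 86 -1; 0 0 0 0 1 87 -1; 0 0 0 0 1 87 -0.25; 0 0 0 0 1 87 -0.25; 0 0 0 0 1 87 -0.25; 0 0 0 0 1 87 -0.25'
python3 -m creep '0 0 0 0 0 -15 -0.25; 0 0 0 0 0 -50 -0.2; 0 0 0 0 0 -87 -0.2; 0 0 0 0 0 -87 -0.2; 0 0 0 0 0 -87 -0.2; 0 0 0 0 0 -87 -0.2'
python3 -c "
from h import *
legs((435,-1.5,80,205.1))"
```

```text
clock: 27.38
tcp_pos: [0.641, -0.034, -0.0065]
orientation: [0.202, 3.135, 0.0]
contact_force: [-0.2, -0.4, 0.5]
grip_width: 0.0319
gripper_force: 0.0
clock: 28.12
tcp_pos: [0.64, -0.034, 0.0794]
orientation: [-0.202, -3.133, 0.0]
contact_force: [-0.5, -0.7, -0.9]
grip_width: 0.034
gripper_force: 0.0
now [640.  -34.   79.4] yaw 172.6 w 0.034 t 28.12
(435, -1.5, 80, 205.1) -> 0.0 -0.002 -0.567 207.5 5.9 -0.2
```

```bash
python3 -m creep '0 0 -0.567 207 6 0 0.2; 0 0 -0.567 207 6 0 0.2; 0 0 -0.567 207 6 0 0.2; 0 0 -0.567 207 6 0 0.2; 0 0 -0.567 207 6 0 0.2; 0 0 -0.567 207 6 0 0.2; 0 0 -0.567 207 6 0 0.2; 0 0 -0.567 207 6 0 0.2'
python3 -m creep '0 0 0 0 0 40 0.2; 0 0 0 0 0 70 0.2; 0 0 0 0 0 90 0.2; 0 0 0 0 0 95 0.2; 0 0 0 0 0 97 0.2; 0 0 0 0 0 97 0.2'
python3 -c "
from h import *
legs((435,-1.5,-19,205.1))"
```

```text
clock: 29.12
tcp_pos: [0.4371, -0.0015, 0.0801]
orientation: [-0.682, 3.067, 0.0]
contact_force: [-2.2, 0.3, -0.5]
grip_width: 0.0513
gripper_force: 0.0
clock: 29.88
tcp_pos: [0.437, -0.0015, -0.0162]
orientation: [-0.682, 3.065, -0.0]
contact_force: [0.0, 0.7, 0.7]
grip_width: 0.0513
gripper_force: 0.0
now [437.   -1.5 -16.2] yaw -154.9 w 0.0513 t 29.88
(435, -1.5, -19, 205.1) -> -0.0 0.001 -0.0 1.8 0.8 2.8
```

No contact. I'll go slightly lower and close.

```bash
python3 -m creep '0 0 0 1 1 2 0.2; 0 0 0 1 1 3 0.2; 0 0 0 1 1 3 -1; 0 0 0 1 1 3 -1; 0 0 0 1 1 3 -1; 0 0 0 1 1 3 -1; 0 0 0 1 1 3 -1' 60
python3 -m creep '0 0 0 0 0 -5 -1; 0 0 0 0 0 -20 -1; 0 0 0 0 0 -60 -1; 0 0 0 0 0 -100 -1; 0 0 0 0 0 -100 -1; 0 0 0 0 0 -100 -1'
python3 -c "
from h import *
legs((638.5,-203.5,80,179.2),(638.5,-203.5,-12,179.2))"
```

```text
clock: 30.75
tcp_pos: [0.4351, -0.0009, -0.0191]
orientation: [-0.683, 3.066, -0.0]
contact_force: [-1.7, 0.5, 8.7]
grip_width: 0.0321
gripper_force: 58.4
clock: 31.5
tcp_pos: [0.4347, -0.0011, 0.0803]
orientation: [-0.683, 3.066, -0.0]
contact_force: [-0.1, -0.0, -1.6]
grip_width: 0.0321
gripper_force: 59.8
now [434.7  -1.1  80.3] yaw -154.9 w 0.0321 t 31.5
(638.5, -203.5, 80, 179.2) -> -0.0 0.0 0.452 -98.7 -269.8 0.3
(638.5, -203.5, -12, 179.2) -> 0.0 0.0 0.0 -0.0 -0.0 92.0
```

```bash
python3 -m creep '0 0 0.452 -99 -270 0 -1; 0 0 0.452 -99 -270 0 -1; 0 0 0.452 -99 -270 0 -1; 0 0 0.452 -99 -270 0 -1; 0 0 0.452 -99 -270 0 -1; 0 0 0.452 -99 -270 0 -1; 0 0 0.452 -99 -270 0 -1; 0 0 0.452 -99 -270 0 -1; 0 0 0.452 -99 -270 0 -1; 0 0 0.452 -99 -270 0 -1'
python3 -m creep '0 0 0 0 0 30 -1; 0 0 0 0 0 60 -1; 0 0 0 0 0 80 -1; 0 0 0 0 0 88 -1; 0 0 0 0 0 92 -1; 0 0 0 0 0 93 -1; 0 0 0 0 0 93 0.2; 0 0 0 0 0 93 0.2; 0 0 0 0 0 93 0.2; 0 0 0 0 0 93 0.2'
python3 -m creep '0 0 0 0 0 -15 0.2; 0 0 0 0 0 -50 0.2; 0 0 0 0 0 -110 0.2; 0 0 0 0 0 -150 0.2; 0 0 0 100 0 -200 0.2; 0 0 0 150 0 -200 0.2; 0 0 0 200 0 -200 0.2; 0 0 0 200 0 -200 0.2'
python3 -c "
from h import *
for n in ('scene','top'):
    img=grab_frame(n)[0][:,:,::-1].copy(); cv2.imwrite(f'pics/{n}6.png',img)"
```

```text
clock: 32.75
tcp_pos: [0.6391, -0.203, 0.0805]
orientation: [0.021, 3.141, 0.0]
contact_force: [-0.0, 0.0, -1.8]
grip_width: 0.0319
gripper_force: 59.8
clock: 34.0
tcp_pos: [0.6393, -0.2035, -0.0125]
orientation: [0.022, 3.141, -0.0]
contact_force: [-0.0, -0.0, -0.5]
grip_width: 0.0513
gripper_force: 0.0
clock: 35.0
tcp_pos: [0.4356, -0.2012, 0.1886]
orientation: [0.025, 3.141, -0.0]
contact_force: [0.5, 0.0, 0.0]
grip_width: 0.0511
gripper_force: 0.0
```

View pics/scene6.png

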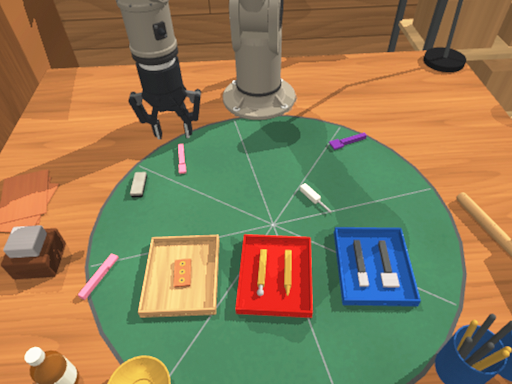

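View pics/top6.png

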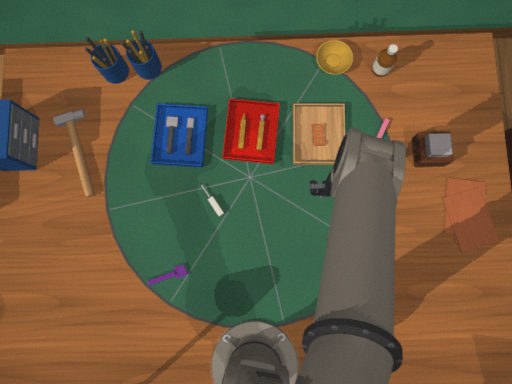

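The chisels lie at (362,262) and (388,262) in the blue tray, the punches at (262,272) and (288,272) in the red tray, and the plaque at (181,272) in the wooden tray. All are flat and aligned, and the awl and whetstone have not moved.

```bash
python3 -c "
from bench import r
print(r.hand_in())"
```

```text
the job is handed in; nothing more can be done
None
```

I handed the job in after about 35 s of robot time: in the final pictures both chisels (blue tray), both punches (red) and the plaque (wooden) lie flat, aligned and released, with the awl and whetstone unmoved, but no verdict came back.

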